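# Top up the oil-bottle carrier

### The job

Fold the carrier's handle right down, away from you, then set a spare oil bottle from the board gently, upright, into each cell of the carrier that is empty, without taking out the bottles already there. With both spares in, swing the handle back up so it stands upright for carrying. Leave the jar and the other things on the table where they are.

Things in the scene. Friction and masses are not known exactly. Their poses are not given: they have to be found in the camera images.
- carrier: wooden bottle carrier, 162 x 238 mm, fixed; walls 70 mm high, 8 mm thick, floor 8 mm thick. 2 rows (along its x) of 3 cells (along its y), cells 70 mm square, centres 76 mm apart, dividers 6 mm thick, 55 mm high. Origin: centre of the underside; x points away from the robot, turned by up to 0.25 rad; z up
- handle (a joint): carrier's swing handle; pivot axis along the carrier's y through its middle, 50 mm above the table. 0 = upright; positive leans to the carrier's +x (away from the robot); stops at -0.4 and 1.2 rad (folded right down). At angle q the grip is 170*sin(q) mm along the carrier's x and 50 + 170*cos(q) mm high. Friction holds it at any angle; 2 to 4 N at the grip moves it
- handle_grip (a point): middle of the handle's dark wooden grip, on its axis; the grip is a round bar 20 mm thick and 120 mm long along the carrier's y, carried by 10 mm steel side arms 256 mm apart. It can turn between the fingers as the handle swings
- cell0 (a point): centre of the floor of one cell of the carrier, 8 mm above the table (near the robot side; left end as the robot sees it)
- cell1 (a point): centre of the floor of one cell of the carrier, 8 mm above the table (near the robot side; middle as the robot sees it)
- cell2 (a point): centre of the floor of one cell of the carrier, 8 mm above the table (near the robot side; right end as the robot sees it)
- cell3 (a point): centre of the floor of one cell of the carrier, 8 mm above the table (near the far side; left end as the robot sees it)
- cell4 (a point): centre of the floor of one cell of the carrier, 8 mm above the table (near the far side; middle as the robot sees it)
- cell5 (a point): centre of the floor of one cell of the carrier, 8 mm above the table (near the far side; right end as the robot sees it)
- bottle0: round brown glass oil bottle with an aluminium cap, 60 mm diameter, 150 mm tall, about 0.3 kg: straight body to 82 mm, shoulder to a 26 mm neck at 104 mm, cap 32 mm diameter from 114 to 150 mm above the base, where it is gripped from above. Origin: centre of the base; z up. Stands in one of the carrier's cells at the start (any of them); stays there
- bottle1: round brown glass oil bottle with an aluminium cap, 60 mm diameter, 150 mm tall, about 0.3 kg: straight body to 82 mm, shoulder to a 26 mm neck at 104 mm, cap 32 mm diameter from 114 to 150 mm above the base, where it is gripped from above. Origin: centre of the base; z up. Stands in one of the carrier's cells at the start (any of them); stays there
- bottle2: round brown glass oil bottle with an aluminium cap, 60 mm diameter, 150 mm tall, about 0.3 kg: straight body to 82 mm, shoulder to a 26 mm neck at 104 mm, cap 32 mm diameter from 114 to 150 mm above the base, where it is gripped from above. Origin: centre of the base; z up. Stands in one of the carrier's cells at the start (any of them); stays there
- bottle3: round brown glass oil bottle with an aluminium cap, 60 mm diameter, 150 mm tall, about 0.3 kg: straight body to 82 mm, shoulder to a 26 mm neck at 104 mm, cap 32 mm diameter from 114 to 150 mm above the base, where it is gripped from above. Origin: centre of the base; z up. Stands in one of the carrier's cells at the start (any of them); stays there
- spare0: round brown glass oil bottle with an aluminium cap, 60 mm diameter, 150 mm tall, about 0.3 kg: straight body to 82 mm, shoulder to a 26 mm neck at 104 mm, cap 32 mm diameter from 114 to 150 mm above the base, where it is gripped from above. Origin: centre of the base; z up. Spare: stands upright on the board beside the carrier at the start
- spare1: round brown glass oil bottle with an aluminium cap, 60 mm diameter, 150 mm tall, about 0.3 kg: straight body to 82 mm, shoulder to a 26 mm neck at 104 mm, cap 32 mm diameter from 114 to 150 mm above the base, where it is gripped from above. Origin: centre of the base; z up. Spare: stands upright on the board beside the carrier at the start
- board: thin wooden board 310 x 130 x 8 mm, fixed on the table left or right of the carrier, on which the spares and the jar stand. Origin: centre of the underside, long side along x
- jar: squat brown glass jar with a wide flat aluminium lid, 72 mm diameter, 100 mm tall, on the board among the spares. Not a bottle; leave it. Origin: centre of the base
- mortar: heavy grey stone mortar, 156 mm diameter, 80 mm tall, fixed, on the side of the carrier away from the board. Origin: centre of the base
- tumbler: bystander: steel tumbler, 68 mm diameter, 85 mm tall. Origin: centre of the base
- shell: bystander: half coconut shell, open side up, 104 mm diameter, 45 mm tall. Origin: centre of the base
- spoon: bystander: wooden spoon, 180 mm long, lying flat to the left beyond the carrier
- tin: bystander: plain steel tin, 84 mm diameter, 110 mm tall, beyond the carrier. Origin: centre of the base
- mug: bystander: white mug, 76 mm diameter, 80 mm tall. Origin: centre of the base
Not all that is in view belongs to the job. Leave any green or yellow look-alike of the spare0 alone.

How it is judged:
On the way, in this order (a step that is already met when the one before it is completed fails the run):
1. the handle is folded down away from the robot (1.0 rad or more) (value of joint handle above 1 rad), for 0.2 s.
2. one spare stands released in a cell, the handle still down (value of joint handle above 1 rad and ((x of spare0 in the frame of carrier between -0.075 and 0.075 m and y of spare0 in the frame of carrier between -0.11 and 0.11 m and z of spare0 in the frame of carrier below 0.013 m and angle between spare0's own z axis and vertical below 0.15 rad and contact force between the fingers and spare0 below 0.1 N) or (x of spare1 in the frame of carrier between -0.075 and 0.075 m and y of spare1 in the frame of carrier between -0.11 and 0.11 m and z of spare1 in the frame of carrier below 0.013 m and angle between spare1's own z axis and vertical below 0.15 rad and contact force between the fingers and spare1 below 0.1 N))), for 0.2 s.
3. both spares stand released in cells, the handle still down (value of joint handle above 1 rad and x of spare0 in the frame of carrier between -0.075 and 0.075 m and y of spare0 in the frame of carrier between -0.11 and 0.11 m and z of each of spare0, spare1 in the frame of carrier below 0.013 m and angle between each of spare0, spare1's own z axis and vertical below 0.15 rad and contact force between the fingers and spare0 below 0.1 N and x of spare1 in the frame of carrier between -0.075 and 0.075 m and y of spare1 in the frame of carrier between -0.11 and 0.11 m and contact force between the fingers and spare1 below 0.1 N), for 0.2 s.
At the end, for the whole second after the job is handed in: every one of the six cells holds one bottle (base within 14 mm of the cell's centre, down on the floor within 5 mm, within 0.15 rad of upright, at rest), and the handle stands within 0.2 rad of upright, at rest (horizontal distance between any of bottle0, bottle1, bottle2, bottle3, spare0, spare1 and cell0 below 0.014 m and horizontal distance between any of bottle0, bottle1, bottle2, bottle3, spare0, spare1 and cell1 below 0.014 m and horizontal distance between any of bottle0, bottle1, bottle2, bottle3, spare0, spare1 and cell2 below 0.014 m and horizontal distance between any of bottle0, bottle1, bottle2, bottle3, spare0, spare1 and cell3 below 0.014 m and horizontal distance between any of bottle0, bottle1, bottle2, bottle3, spare0, spare1 and cell4 below 0.014 m and horizontal distance between any of bottle0, bottle1, bottle2, bottle3, spare0, spare1 and cell5 below 0.014 m and z of each of bottle0, bottle1, bottle2, bottle3, spare0, spare1 in the frame of carrier below 0.013 m and angle between each of bottle0, bottle1, bottle2, bottle3, spare0, spare1's own z axis and vertical below 0.15 rad and linear speed of each of bottle0, bottle1, bottle2, bottle3, spare0, spare1 below 0.03 m/s and value of joint handle between -0.2 and 0.2 rad and velocity of joint handle between -0.1 and 0.1 rad/s); the robot touches nothing.
It fails at once if a bottle that was already in the carrier is lifted out of its cell (raised 25 mm) (z of any of bottle0, bottle1, bottle2, bottle3 in the frame of carrier above 0.033 m).
It fails at once if a bystander (jar, tumbler, coconut shell, spoon, tin or mug) is moved more than 30 mm (distance of any of jar, tumbler, shell, spoon, tin, mug from where it was at the start of the episode above 0.03 m).
It fails at once if a spare bottle is dropped or falls over (faster than 0.8 m/s out of the fingers) ((linear speed of spare0 above 0.8 m/s and contact force between the fingers and spare0 below 0.1 N) or (linear speed of spare1 above 0.8 m/s and contact force between the fingers and spare1 below 0.1 N)).
It also fails if it takes over 72 s, if anything falls off the work surface, if the arm or the gripper's body presses on something with over 40 N, if the wrist force passes 120 N, or if a joint passes its speed limit or range.

### The arm

A 6-joint arm with a two-finger parallel gripper is mounted at the origin on the work surface. World frame = base frame: x ahead of the robot, y to its left, z up, the work surface at z = 0. Lengths are in m, angles in rad, forces in N, time in s.
With the tool pointing down it reaches from about 0.375 to 0.975 m from the base axis. Payload 3.8 kg.
Tool frame: the origin (TCP) lies midway between the tips of the shut fingers; the grasp point (between the pads) lies 19 mm behind it; z points along the fingers, y is the direction in which the jaws open and shut (so a half turn about z gives the same grasp; the last joint's range is limited). The gripper opens to 85 mm and grips with 20 to 120 N. Pads are 22 mm wide; open, the fingers measure 114 mm over their backs; the gripper's body (76 mm by 85 mm) begins 54 mm behind the grasp point. The pads swing forward as they close: fully open they stand 13 mm farther back than shut.
Start: joints at [-1.343, 0.264, 1.604, -0, 1.274, -0.037], TCP at [0.177, -0.651, 0.231] pointing down, gripper open.
Joint ranges: [-2.63, 2.63], [-0.94, 2.18], [0.31, 2.57], [-1.31, 4.45], [0, 2.66], [-2.55, 2.55]. Speed limits (rad/s): [2.57, 2.57, 3.14, 3.14, 3.14, 3.14].

### API

Orientations are given as a rotation vector (axis times angle).
In Python, from workcell import bot gives the robot as it stands.
- The arm moves only by the tool drive_tool, never from a script. Its argument "steps" is a list of rows, each a list of 2 entries, a list of its own where there are three numbers: the shift along the tool's x, y, z in mm, then the turn about the tool's z in degrees. In form: [[[dx, dy, dz], twist], ...]. A call has 1 to 8 rows; each row shifts and turns the commanded pose from where the row before left it, along the tool's axes as they then stand; what a row does not reach is not made up. A row lasts 1/12 s, in which the tool goes at most 41.7 mm and 7.16 degrees, less where a joint would pass 70% of its speed; a pose out of reach is approached as far as the arm can. A call is refused whole if a number of a shift passes 41.7 or a number of a turn 7.16, either way. A call with a gripper value outside its range is refused whole. "jaw" is the opening, from 0 (shut) to 1 (fully open), set as the call begins (left out, the last holds). The fingers move at their own pace and stop on an object; "force" is the grip in N (left out, the last holds). Time passes only in rows, so rows that do not move let the fingers close. It gives the time, the measured TCP pose, the force and the opening at its end, in the units of the state.
- bot.read_state(): the state, without advancing time (a new reading comes with each control period).
- bot.read_camera(name): name is "side" or "top"; returns the picture (420x560x3 uint8, red, green, blue); there is no depth.
- bot.camera_info(name): a dict with "fx", "fy", "cx", "cy" (pixels), "position" and "attitude" of the camera in the world. Camera axes: x right, y down, z forward; pixel columns grow to the right and rows downward; lengths in m; the calibration is good to about 2 mm. A picture is of the moment at which its call begins. camera_info takes no time and is no camera call.
- bot.finish_job(): hands the job in, once; it reports no verdict.
The state is a dict: "time": time; "q": joint angles; "joint_vel": joint speeds; "joint_torque": joint torques, N m; "tool_pos": TCP position; "tcp_rot": TCP orientation; "wrist_force": force on the tool from outside, world axes, zero at the start; "torque": the same for the moment, N m; "width": opening from 0.0 (shut) to 1.0 (fully open).
Only numpy, scipy, OpenCV 4.12 (cv2) and the standard library are available. Lean on these libraries where they do the work, as an engineer would, in place of code of your own. Each camera call takes 0.05 s, during which the arm holds its last target.

## Working session

There is one attempt and no reset: what is moved stays moved. The work goes in short steps, Python scripts to look and compute and a tool call to move; the robot and the scene stay as the last step left them, time stands still between calls to the robot, and variables do not carry over. Pictures are saved under pics/ and viewed, and the job is handed in when it is done.

Besides the shell and the picture viewer there is one more tool, called after "Call:" in YAML: its name, and indented under it one key for each argument. drive_tool: Moves the arm, as the interface text tells. Its arguments: {"type":"object","properties":{"steps":{"type":"array","items":{"type":"array"}},"jaw":{"type":"number"},"force":{"type":"number"}},"required":["steps"]}

```bash
mkdir -p pics; ls
cat > h.py <<'E'
import numpy as np,cv2
from workcell import bot
from scipy.spatial.transform import Rotation as R
E
python3 - <<'E'
from h import *
s=bot.read_state(); print(s)
for n in("side","top"):
    print(bot.camera_info(n)); im=bot.read_camera(n); np.save(f'pics/{n}0.npy',im)
    cv2.imwrite(f'pics/{n}0.png',cv2.resize(im[:,:,::-1],(800,600),interpolation=cv2.INTER_CUBIC))
E
```

```text
pics
{'time': 0.0, 'q': array([-1.34291495e+00,  2.64737039e-01,  1.60535566e+00,  1.15063451e-06,
        1.27370973e+00, -3.68747455e-02]), 'joint_vel': array([-0.00025863,  0.00050349, -0.00099712,  0.00151386,  0.00055739,
        0.00089838]), 'joint_torque': array([ 7.08844891e-04, -5.15109730e+01, -3.67318118e+01,  2.94877891e-04,
        1.30044058e-02,  1.37727031e-05]), 'tool_pos': array([ 0.17648114, -0.65077024,  0.22998279]), 'tcp_rot': array([-3.11192576e+00, -4.14373482e-01,  3.29047871e-04]), 'wrist_force': array([-1.47910196,  0.20271983,  0.36106348]), 'torque': array([ 0.00469968,  0.04240276, -0.00450073]), 'width': 0.9995331485744855}
{'fx': 386.7925076534035, 'fy': 386.7925076534035, 'cx': 285.88972922099583, 'cy': 211.31990190037922, 'position': array([0.18896714, 0.67963047, 0.88281564]), 'attitude': array([-0.66337618,  2.58659818, -1.22217025])}
{'fx': 475.40111507487376, 'fy': 475.40111507487376, 'cx': 279.29941001840496, 'cy': 214.95452111349627, 'position': array([ 0.33917247, -0.08763594,  1.47086581]), 'attitude': array([-2.09979126,  2.14543379, -0.18415906])}
```

View pics/side0.png

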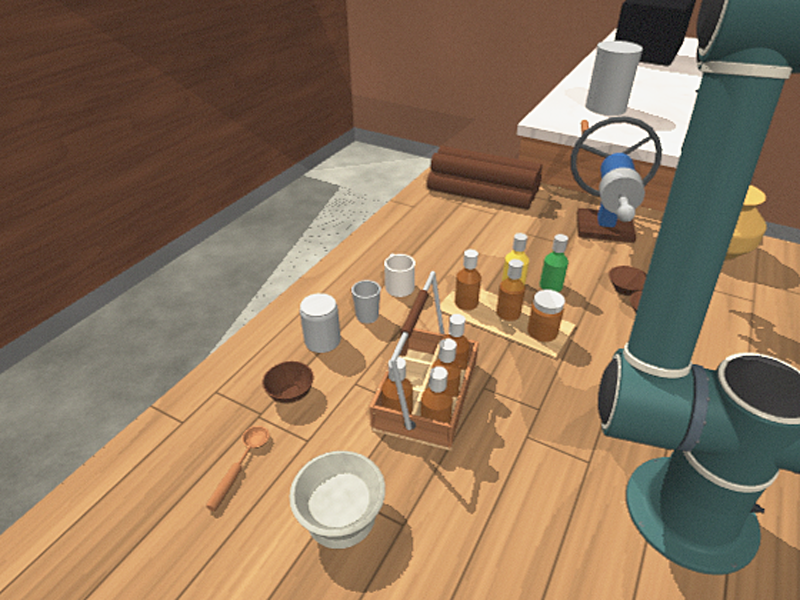

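View pics/top0.png

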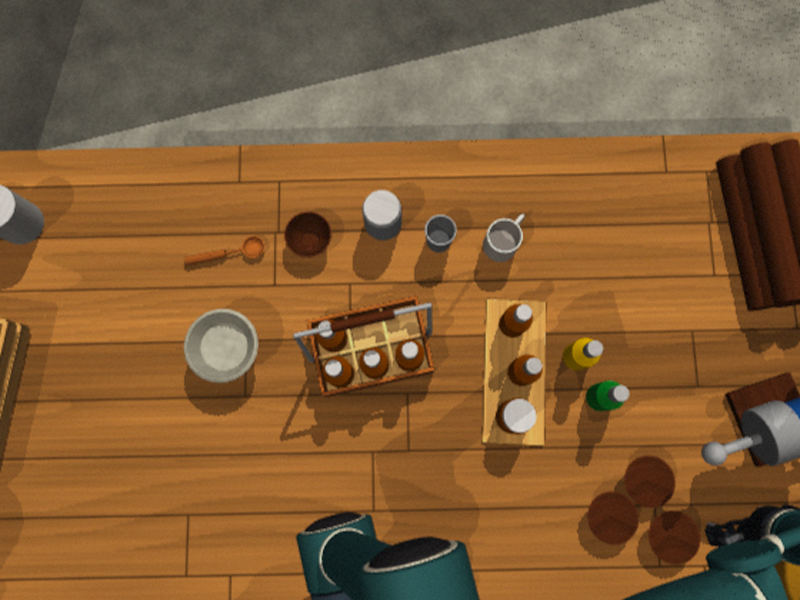

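The overview shows the carrier at top px (370,348) of the 800x600 picture. Its far-middle and far-right cells (4 and 5) are empty. Candidates for a spare are:
- brown bottles on the board at (520,315) and (530,368), which are the spares
- yellow look-alike at (588,352)
- green look-alike at (610,396)
- jar with the wide lid at (518,416)
- the four bottles already in the carrier

Next I'll check close crops.

Run:
```python
from h import *
t=np.load('pics/top0.npy')[:,:,::-1]; s=np.load('pics/side0.npy')[:,:,::-1]
a=t[195:320,195:445]; cv2.imwrite('pics/tc0.png',cv2.resize(a,None,fx=3.2,fy=3.2,interpolation=cv2.INTER_CUBIC))
a=s[155:315,250:410]; cv2.imwrite('pics/sc0.png',cv2.resize(a,None,fx=3.7,fy=3.7,interpolation=cv2.INTER_CUBIC))
```

```text
(no output)
```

View pics/tc0.png

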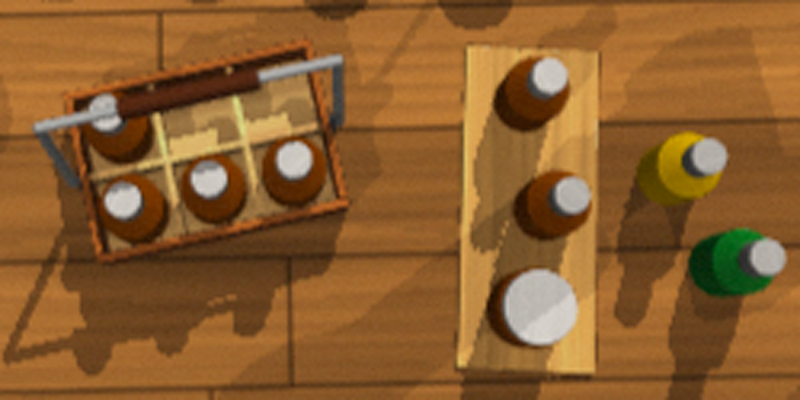

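View pics/sc0.png

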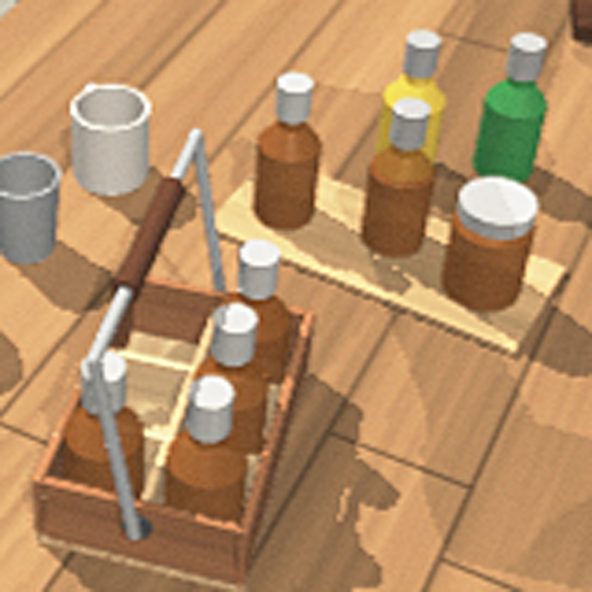

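The crops confirm the two brown bottles with narrow caps as the spares: top crop caps at (549,77) and (571,194), side crop caps at (295,83) and (411,108). The handle grip is at top crop (188,91) and side crop (150,233). Next I triangulate.

```bash
cat >> h.py <<'E'
CI={n:bot.camera_info(n) for n in("side","top")}
def ray(n,p):
    c=CI[n]; d=R.from_rotvec(c['attitude']).apply([(p[0]-c['cx'])/c['fx'],(p[1]-c['cy'])/c['fy'],1]); return np.array(c['position']),d/np.linalg.norm(d)
def tri(pt,ps):
    A=np.zeros((3,3));b=np.zeros(3);L=[ray('top',pt),ray('side',ps)]
    for o,d in L:
        P=np.eye(3)-np.outer(d,d);A+=P;b+=P@o
    X=np.linalg.solve(A,b); e=[np.linalg.norm((np.eye(3)-np.outer(d,d))@(X-o)) for o,d in L]
    return X,max(e)
def onz(n,p,z):
    o,d=ray(n,p); return o+d*(z-o[2])/d[2]
def proj(n,X):
    c=CI[n]; v=R.from_rotvec(c['attitude']).inv().apply(np.array(X)-c['position']); return np.array([c['fx']*v[0]/v[2]+c['cx'],c['fy']*v[1]/v[2]+c['cy']])
def crop(p,f,ox,oy): return ((p[0]+.5)/f-.5+ox,(p[1]+.5)/f-.5+oy)
E
cat > m0.py <<'E'
from h import *
T=lambda p:crop(p,3.2,195,195)
S=lambda p:crop(p,3.7,250,155)
print('rotcheck',ray('top',(280,215))[1])
for n,a,b in [('A',(549,77),(295,83)),('B',(571,194),(411,108)),('jar',(540,307),(497,206)),('c0',(123,202),(211,389)),('c1',(209,181),(236,318)),('c2',(295,159),(259,253)),('c3',(103,110),(104,366)),('grip',(188,91),(150,233)),('gripL',(118,105),(126,283)),('gripR',(259,76),(175,184)),('armL',(40,128),(95,360)),('armR',(340,60),(197,135))]:
    X,e=tri(T(a),S(b)); print(n,X.round(4),round(e*1000,1))
C=[onz('top',T(p),.07) for p in [(68,95),(308,43),(348,206),(102,261)]]
C=np.array(C)[:,:2];print(C.round(4),C.mean(0)); 
Cs=np.array([onz('side',S(p),.07) for p in [(35,485),(245,557),(314,317)]]);print(Cs.round(4))
for a,b in((0,1),(3,2),(3,0),(2,1)):
    d=C[b]-C[a];print(np.linalg.norm(d),np.arctan2(d[1],d[0]))
E
python3 m0.py
```

```text
rotcheck [ 0.1802521   0.00480243 -0.98360872]
A [ 0.5646 -0.3223  0.1566] 0.6
B [ 0.461  -0.3359  0.1568] 0.1
jar [ 0.3666 -0.3136  0.0997] 0.0
c0 [0.4637 0.0513 0.1588] 1.4
c1 [ 0.4803 -0.0232  0.1563] 1.1
c2 [ 0.4972 -0.0984  0.1549] 0.3
c3 [0.5421 0.0678 0.1581] 1.2
grip [ 0.5475 -0.0103  0.2203] 0.6
gripL [0.5358 0.0475 0.2237] 1.2
gripR [ 0.5586 -0.0699  0.2194] 1.0
armL [0.5206 0.1141 0.2155] 0.3
armR [ 0.5726 -0.1376  0.2155] 0.3
[[ 0.5718  0.1113]
 [ 0.6162 -0.114 ]
 [ 0.4626 -0.147 ]
 [ 0.4171  0.0796]] [ 0.51692338 -0.01748723]
[[ 0.5685  0.1213  0.07  ]
 [ 0.4085  0.1052  0.07  ]
 [ 0.4607 -0.1386  0.07  ]]
0.2296644925222112 -1.3760898352621287
0.2311100877633509 -1.3726841680470787
0.15792866354818677 0.20212632860501206
0.15715900846163125 0.21135313509358042
```

```bash
cat > ov.py <<'E'
from h import *
import sys
def overlay(ims,c,yaw,q,tag):
    rot=np.array([[np.cos(yaw),-np.sin(yaw)],[np.sin(yaw),np.cos(yaw)]])
    W=lambda x,y,z:[*(np.array(c)+rot@[x,y]),z]
    polys=[]
    polys.append(([W(x,y,.07) for x,y in((-.081,-.119),(.081,-.119),(.081,.119),(-.081,.119))],(0,255,255)))
    for sx in(-.038,.038):
        for j in(-.076,0,.076):
            polys.append(([W(sx+a*.035,j+b*.035,.008) for a,b in((-1,-1),(1,-1),(1,1),(-1,1))],(255,255,0)))
            polys.append(([W(sx+.016*np.cos(t),j+.016*np.sin(t),.158) for t in np.linspace(0,6.28,20)],(255,0,255)))
    polys.append(([W(0.17*np.sin(q),y,.05+.17*np.cos(q)) for y in(-.06,.06)],(0,255,0)))
    for n,(x0,y0,x1,y1,f) in dict(top=(195,195,345,320,5),side=(250,200,350,320,5)).items():
        a=cv2.resize(np.ascontiguousarray(ims[n][y0:y1,x0:x1,::-1]),None,fx=f,fy=f,interpolation=cv2.INTER_CUBIC)
        for P,col in polys:
            pts=np.array([(proj(n,X)+.5-[x0,y0])*f-.5 for X in P])
            cv2.polylines(a,[np.round(pts).astype(int)],True,col,1)
        cv2.imwrite(f'pics/ov_{n}_{tag}.png',a)
E
python3 - <<'E'
from ov import *
overlay({n:np.load(f'pics/{n}0.npy') for n in('top','side')},(.5175,-.017),.208,.17,'a')
E
```

```text
(no output)
```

View pics/ov_top_a.png

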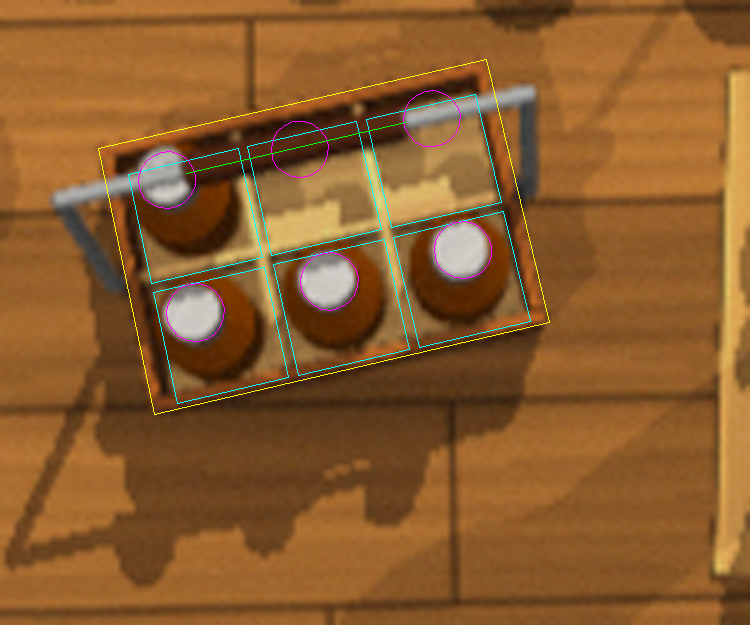

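View pics/ov_side_a.png

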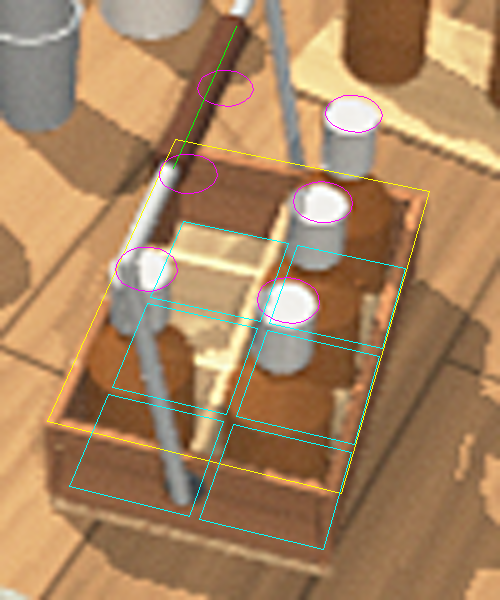

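The model overlay fits both views to about 2 mm: carrier at about (0.517, -0.017), yaw 0.208, handle about 0.17 rad, cap tops at 0.157 (expected 0.158). The first move raises the tool and twists it so the jaws lie along the carrier's x.

Call:
drive_tool:
  steps:
    - [[0,0,-10],-7.1]
    - [[0,0,-10],-7.1]
    - [[0,0,-10],-7.1]
    - [[0,0,-10],-7.1]
    - [[0,0,-10],-7.1]
    - [[0,0,-10],-7.1]
    - [[0,0,-10],-7.1]
    - [[0,0,-10],-7.1]
  jaw: 0.8
  force: 30

```text
time: 0.77
tool_pos: [0.1766, -0.6511, 0.311]
tcp_rot: [-2.535, -1.853, -0.001]
wrist_force: [0.1, -0.4, 0.7]
width: 0.8
```

```bash
cat >> h.py <<'E'
C0=np.array([.517,-.017]);YAW=.208
XA=np.array([np.cos(YAW),np.sin(YAW)]);YA=np.array([-np.sin(YAW),np.cos(YAW)])
def cw(x,y): return C0+x*XA+y*YA
def st():
    s=bot.read_state();M=R.from_rotvec(s['tcp_rot']).as_matrix()
    print('t',round(s['time'],2),'pos',s['tool_pos'].round(4),'xang',round(np.arctan2(M[1,0],M[0,0]),4),'tilt',M[2,2].round(5),'w',round(s['width'],3),'F',s['wrist_force'].round(1),'q',s['q'].round(2))
    return s,M
def go(*X,ty=YAW+np.pi/2):
    s,M=st(); X=np.array(X)
    print('shift tool mm',(M.T@(X-s['tool_pos'])*1000).round(1), 'twist deg',round(-np.degrees(ty-np.arctan2(M[1,0],M[0,0])),2))
E
python3 -c "
from h import *
st()
print(onz('top',crop((540,307),3.2,195,195),.1))
g=cw(.029,0);print(g)
for p in [(382,212),(440,230),(505,235)]: print(onz('top',((p[0]+.5)*.7-.5,(p[1]+.5)*.7-.5),.1))
"
```

```text
t 0.77 pos [ 0.1766 -0.6511  0.311 ] xang 1.2623 tilt -1.0 w 0.8 F [ 0.1 -0.4  0.7] q [-1.34  0.23  1.5  -0.    1.41 -1.03]
[ 0.36658051 -0.31351596  0.1       ]
[ 0.54537493 -0.0110114 ]
[ 0.79545996 -0.04683209  0.1       ]
[ 0.75321204 -0.16769353  0.1       ]
[ 0.73915763 -0.30306159  0.1       ]
```

Call:
drive_tool:
  steps:
    - [[0,0,-5],-7.1]
    - [[0,0,-5],-7.1]
    - [[0,0,0],-7.1]
    - [[0,0,0],-7.1]
    - [[0,0,0],-1.2]

```text
time: 1.18
tool_pos: [0.1766, -0.6512, 0.3207]
tcp_rot: [-1.981, -2.437, -0.001]
wrist_force: [1.1, -0.7, -0.2]
width: 0.797
```

```bash
python3 -c "
from h import *
g=cw(.029,0); go(*g,.32)"
```

```text
t 1.18 pos [ 0.1766 -0.6512  0.3207] xang 1.7764 tilt -1.0 w 0.797 F [ 1.1 -0.7 -0.2] q [-1.34  0.23  1.49 -0.    1.43 -1.55]
shift tool mm [551.4 491.7   1.2] twist deg -0.13
```

Call:
drive_tool:
  steps:
    - [[27.5,24.6,0],0]
    - [[27.5,24.6,0],0]
    - [[27.5,24.6,0],0]
    - [[27.5,24.6,0],0]
    - [[27.5,24.6,0],0]
    - [[27.5,24.6,0],0]
    - [[27.5,24.6,0],0]
    - [[27.5,24.6,0],0]

```text
time: 1.85
tool_pos: [0.3257, -0.3946, 0.3208]
tcp_rot: [-1.99, -2.43, -0.0]
wrist_force: [1.0, -0.1, 0.1]
width: 0.801
```

Call:
drive_tool:
  steps:
    - [[27.5,24.6,0],0]
    - [[27.5,24.6,0],0]
    - [[27.5,24.6,0],0]
    - [[27.5,24.6,0],0]
    - [[27.5,24.6,0],0]
    - [[27.5,24.6,0],0]
    - [[27.5,24.6,0],0]
    - [[27.5,24.6,0],0]

```text
time: 2.52
tool_pos: [0.4743, -0.1396, 0.3211]
tcp_rot: [-1.99, -2.431, 0.0]
wrist_force: [-0.1, 0.8, -0.8]
width: 0.8
```

Call:
drive_tool:
  steps:
    - [[27.5,24.6,0],0]
    - [[27.5,24.6,0],0]
    - [[27.5,24.6,0],0]
    - [[27.5,24.6,0],0]
    - [[0,0,0],0]

```text
time: 2.93
tool_pos: [0.5503, -0.0086, 0.3205]
tcp_rot: [-1.982, -2.435, -0.004]
wrist_force: [-0.1, 0.2, -0.3]
width: 0.803
```

```bash
python3 -c "
from h import *
g=cw(.029,0); go(*g,.20)"
```

```text
t 2.93 pos [ 0.5503 -0.0086  0.3205] xang 1.775 tilt -0.99999 w 0.803 F [-0.1  0.2 -0.3] q [-0.06 -0.02  1.75  0.    1.4  -0.27]
shift tool mm [ -1.8  -5.5 120.5] twist deg -0.22
```

Call:
drive_tool:
  steps:
    - [[-1,-3,20],0]
    - [[-1,-2,20],0]
    - [[0,0,20],0]
    - [[0,0,20],0]
    - [[0,0,20],0]
    - [[0,0,15],0]
    - [[0,0,7],0]
    - [[0,0,0],0]

```text
time: 3.6
tool_pos: [0.5419, -0.0171, 0.1968]
tcp_rot: [-1.986, -2.429, 0.004]
wrist_force: [-0.5, -0.5, 0.3]
width: 0.803
```

Run:
```python
from h import *
st()
for n in("side","top"):
    im=bot.read_camera(n)[:,:,::-1]
    a=im[150:320,200:450]
    cv2.imwrite(f'pics/g1{n}.png',cv2.resize(a,None,fx=3,fy=3,interpolation=cv2.INTER_CUBIC))
```

```text
t 3.6 pos [ 0.5419 -0.0171  0.1968] xang 1.771 tilt -0.99999 w 0.803 F [-0.5 -0.5  0.3] q [-0.08  0.04  1.92 -0.    1.18 -0.28]
```

View pics/g1side.png

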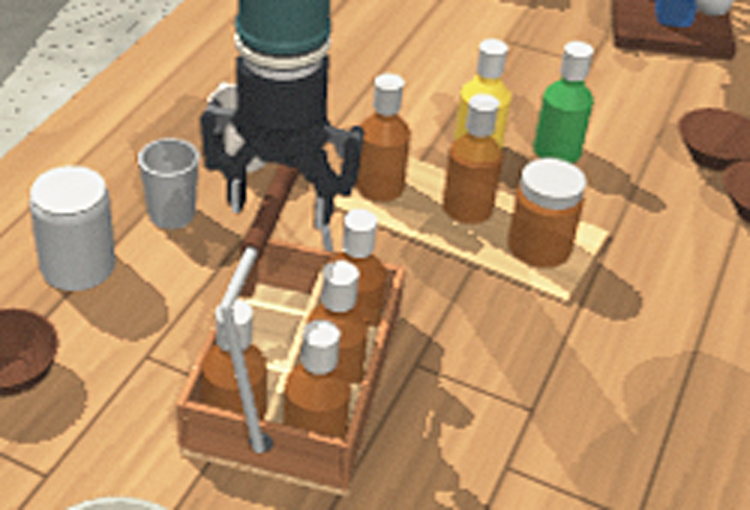

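The picture shows the fingers straddling the grip at about (270,215). I close on it.

Call:
drive_tool:
  steps:
    - [[0,0,0],0]
    - [[0,0,0],0]
    - [[0,0,0],0]
    - [[0,0,0],0]
    - [[0,0,0],0]
    - [[0,0,0],0]
  jaw: 0
  force: 25

```text
time: 4.2
tool_pos: [0.5451, -0.0169, 0.2006]
tcp_rot: [1.985, 2.432, 0.003]
wrist_force: [1.8, 0.5, 4.0]
width: 0.225
```

Run:
```python
from h import *
st()
q=.17; 
for q2 in [.3,.45,.6,.75,.9,1.05,1.15,1.18]:
    print(q2,(170*(np.sin(q2)-np.sin(q))).round(1),(170*(np.cos(q)-np.cos(q2))).round(1)); q=q2
```

```text
t 4.2 pos [ 0.5451 -0.0169  0.2006] xang 1.7727 tilt -1.0 w 0.225 F [1.8 0.5 4. ] q [-0.08  0.04  1.92  0.    1.18 -0.28]
0.3 21.5 5.1
0.45 23.7 9.3
0.6 22.0 12.8
0.75 19.9 15.9
0.9 17.3 18.7
1.05 14.3 21.1
1.15 7.7 15.1
1.18 2.0 4.7
```

Call:
drive_tool:
  steps:
    - [[0,11,2],0]
    - [[0,11,3],0]
    - [[0,12,4],0]
    - [[0,12,5],0]
    - [[0,11,6],0]
    - [[0,11,7],0]
    - [[0,10,8],0]
    - [[0,10,8],0]

```text
time: 4.87
tool_pos: [0.6298, 0.0006, 0.1552]
tcp_rot: [-1.985, -2.433, 0.003]
wrist_force: [-0.8, -1.6, 2.4]
width: 0.22
```

```bash
python3 -c "
from h import *
st()"
```

```text
t 4.87 pos [6.298e-01 6.000e-04 1.552e-01] xang 1.7728 tilt -1.0 w 0.22 F [-0.8 -1.6  2.4] q [-0.04  0.24  1.78 -0.    1.13 -0.24]
```

Call:
drive_tool:
  steps:
    - [[0,9,9],0]
    - [[0,8,9.5],0]
    - [[0,7.5,10.5],0]
    - [[0,7,10.5],0]
    - [[0,4,7.5],0]
    - [[0,4,7.5],0]
    - [[0,0,0],0]
    - [[0,0,0],0]

```text
time: 5.53
tool_pos: [0.6689, 0.0087, 0.1007]
tcp_rot: [-1.986, -2.434, -0.0]
wrist_force: [0.4, -0.9, -2.2]
width: 0.226
```

Run:
```python
from h import *
st()
for n in("side","top"):
    im=bot.read_camera(n)[:,:,::-1]
    a=im[150:320,200:450]
    cv2.imwrite(f'pics/g2{n}.png',cv2.resize(a,None,fx=3,fy=3,interpolation=cv2.INTER_CUBIC))
```

```text
t 5.53 pos [0.6689 0.0087 0.1007] xang 1.7727 tilt -1.0 w 0.226 F [ 0.4 -0.9 -2.2] q [-0.02  0.36  1.74  0.    1.05 -0.23]
```

View pics/g2side.png

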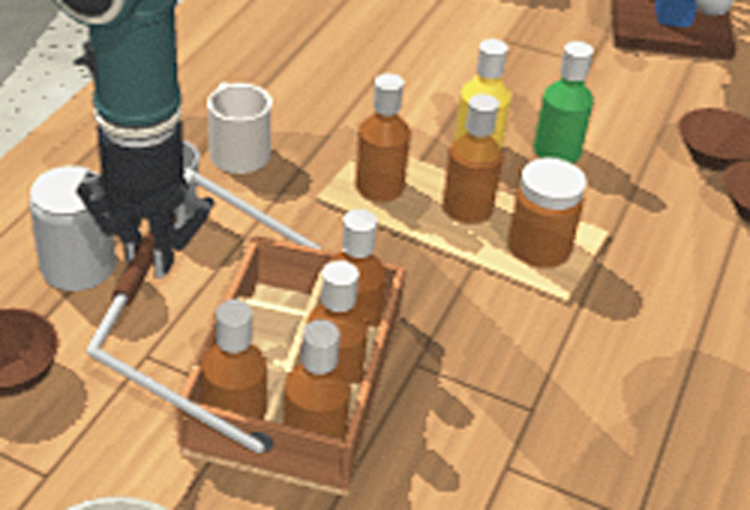

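The picture shows the handle folded with the grip at (140,265); that puts it at about 1.15 rad. I release it and rise.

Call:
drive_tool:
  steps:
    - [[0,0,0],0]
    - [[0,0,0],0]
    - [[0,0,0],0]
    - [[0,0,0],0]
    - [[0,0,-15],0]
    - [[0,0,-20],0]
    - [[0,0,-35],0]
    - [[0,0,-40],0]
  jaw: 0.6

```text
time: 6.3
tool_pos: [0.6667, 0.0089, 0.2103]
tcp_rot: [-1.983, -2.431, 0.005]
wrist_force: [1.1, -0.0, -0.4]
width: 0.599
```

```bash
python3 -c "
from h import *
go(.5646,-.3223,.26)"
```

```text
t 6.3 pos [0.6667 0.0089 0.2103] xang 1.7728 tilt -0.99999 w 0.599 F [ 1.1 -0.  -0.4] q [-0.02  0.26  1.64  0.    1.24 -0.23]
shift tool mm [-303.9 -166.8  -49.3] twist deg -0.34
```

Call:
drive_tool:
  steps:
    - [[-30,-16.7,-6],0]
    - [[-30,-16.7,-6],0]
    - [[-30,-16.7,-6],0]
    - [[-30,-16.7,-6],0]
    - [[-30,-16.7,-6],0]
    - [[-30,-16.7,-4],0]
    - [[-30,-16.7,-4],0]
    - [[-30,-16.7,-4],0]

```text
time: 6.97
tool_pos: [0.5855, -0.2546, 0.2548]
tcp_rot: [1.985, 2.433, 0.001]
wrist_force: [-0.0, 0.8, -0.2]
width: 0.6
```

Call:
drive_tool:
  steps:
    - [[-30,-16.7,0],0]
    - [[-30,-16.7,0],0]
    - [[0,0,0],0]
    - [[0,0,0],0]

```text
time: 7.3
tool_pos: [0.5646, -0.3205, 0.2541]
tcp_rot: [1.99, 2.43, 0.001]
wrist_force: [0.5, 0.4, -0.6]
width: 0.602
```

```bash
python3 -c "
from h import *
go(.5646,-.3223,.126)"
```

```text
t 7.3 pos [ 0.5646 -0.3205  0.2541] xang 1.7693 tilt -1.0 w 0.602 F [ 0.5  0.4 -0.6] q [-0.55  0.2   1.64  0.    1.3  -0.75]
shift tool mm [ -1.7  -0.5 128.1] twist deg -0.55
```

Call:
drive_tool:
  steps:
    - [[-1.5,-0.5,25],-0.5]
    - [[0,0,30],0]
    - [[0,0,30],0]
    - [[0,0,25],0]
    - [[0,0,15],0]
    - [[0,0,7],0]
    - [[0,0,0],0]
    - [[0,0,0],0]

```text
time: 7.97
tool_pos: [0.5658, -0.3196, 0.1224]
tcp_rot: [1.974, 2.443, 0.001]
wrist_force: [0.3, 0.9, 1.4]
width: 0.598
```

Run:
```python
from h import *
st()
for n in("side","top"):
    im=bot.read_camera(n)[:,:,::-1]
    a=im[150:320,250:450]
    cv2.imwrite(f'pics/g3{n}.png',cv2.resize(a,None,fx=3,fy=3,interpolation=cv2.INTER_CUBIC))
```

```text
t 7.97 pos [ 0.5658 -0.3196  0.1224] xang 1.7824 tilt -1.0 w 0.598 F [0.3 0.9 1.4] q [-0.55  0.3   1.77  0.    1.07 -0.76]
```

View pics/g3side.png

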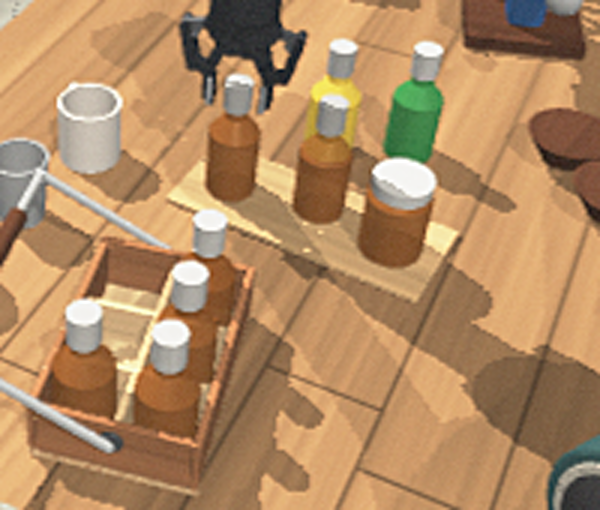

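The fingers straddle the cap at (238,95). I nudge 2.5 mm along the pads and close.

Call:
drive_tool:
  steps:
    - [[-2.5,0,0],0]
    - [[0,0,0],0]
    - [[0,0,0],0]
    - [[0,0,0],0]
    - [[0,0,0],0]
    - [[0,0,0],0]
  jaw: 0
  force: 45

```text
time: 8.57
tool_pos: [0.5666, -0.3238, 0.1239]
tcp_rot: [1.974, 2.44, 0.0]
wrist_force: [-1.2, -0.2, 5.5]
width: 0.361
```

```bash
python3 -c "
from h import *
st()"
```

```text
t 8.57 pos [ 0.5666 -0.3238  0.1239] xang 1.7812 tilt -0.99999 w 0.361 F [-1.2 -0.2  5.5] q [-0.56  0.3   1.76 -0.    1.08 -0.77]
```

Call:
drive_tool:
  steps:
    - [[0,0,-10],0]
    - [[0,0,-25],0]
    - [[0,0,-35],0]
    - [[0,0,-35],0]
    - [[0,0,-35],0]
    - [[0,0,-35],0]
    - [[0,0,-25],0]
    - [[0,0,0],0]

```text
time: 9.23
tool_pos: [0.5681, -0.3243, 0.3304]
tcp_rot: [1.968, 2.433, 0.003]
wrist_force: [0.5, -1.4, -0.1]
width: 0.361
```

```bash
python3 -c "
from h import *
print(cw(.038,0),cw(.038,-.076))
go(*cw(.038,0),.323)"
```

```text
[ 0.55418094 -0.00915287] [ 0.5698752  -0.08351476]
t 9.23 pos [ 0.5681 -0.3243  0.3304] xang 1.7813 tilt -0.99992 w 0.361 F [ 0.5 -1.4 -0.1] q [-0.56  0.17  1.53  0.    1.42 -0.77]
shift tool mm [311.1  52.2   5.2] twist deg 0.14
```

Call:
drive_tool:
  steps:
    - [[15,2.5,0],0]
    - [[28,4.7,0],0]
    - [[30,5,0],0]
    - [[30,5,0],0]
    - [[30,5,0],0]
    - [[30,5,0],0]
    - [[30,5,0],0]
    - [[30,5,0],0]

```text
time: 9.9
tool_pos: [0.5535, -0.0945, 0.319]
tcp_rot: [-1.973, -2.439, 0.002]
wrist_force: [-0.7, 0.5, -1.9]
width: 0.362
```

Call:
drive_tool:
  steps:
    - [[30,5,0],0]
    - [[28,4.8,0],0]
    - [[20,3.5,0],0]
    - [[10,1.7,0],0]
    - [[0,0,0],0]
    - [[0,0,0],0]
    - [[0,0,0],0]

```text
time: 10.48
tool_pos: [0.5513, -0.0086, 0.321]
tcp_rot: [-1.976, -2.442, 0.002]
wrist_force: [0.8, 0.2, -2.0]
width: 0.362
```

Run:
```python
from h import *
go(*cw(.038,0),.20)
for n in("side","top"):
    im=bot.read_camera(n)[:,:,::-1]; np.save(f'pics/{n}4.npy',im[:,:,::-1])
    a=im[110:320,200:450]
    cv2.imwrite(f'pics/g4{n}.png',cv2.resize(a,None,fx=2.8,fy=2.8,interpolation=cv2.INTER_CUBIC))
```

```text
t 10.48 pos [ 0.5513 -0.0086  0.321 ] xang 1.781 tilt -1.0 w 0.362 F [ 0.8  0.2 -2. ] q [-0.06 -0.01  1.75 -0.    1.41 -0.27]
shift tool mm [ -1.1   2.8 121. ] twist deg 0.13
```

View pics/g4side.png

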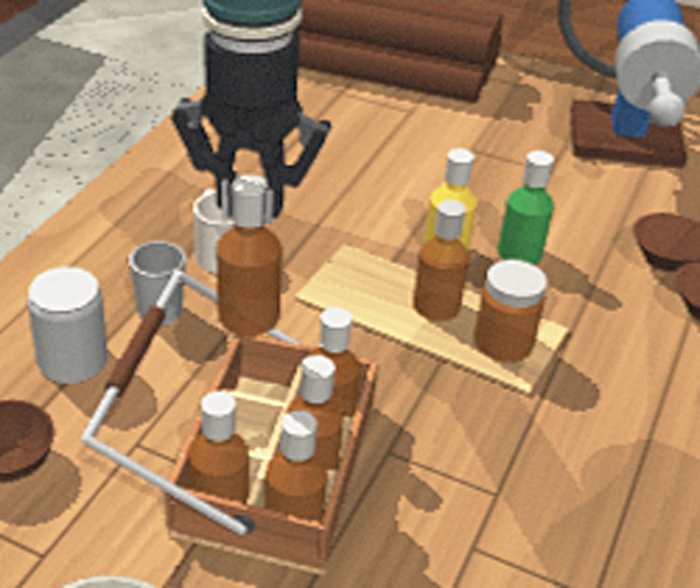

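View pics/g4top.png

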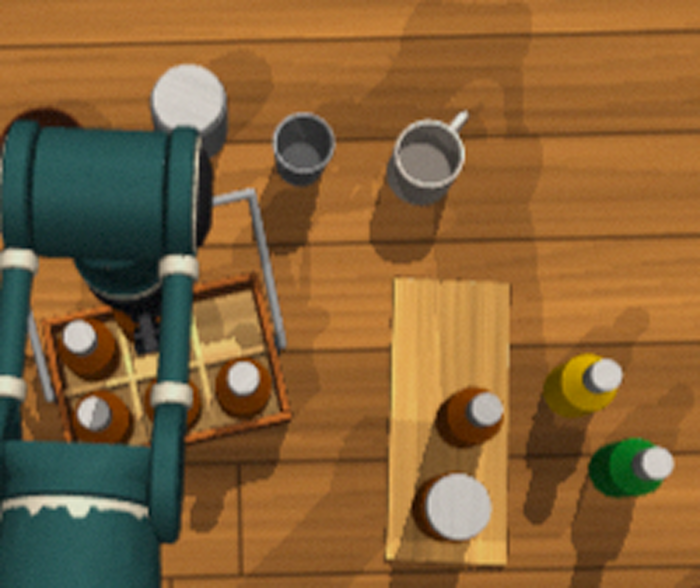

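The bottle hangs upright over the carrier, with its base at side (248,325). I shift into line and lower it to just above the rim.

Call:
drive_tool:
  steps:
    - [[-1,2.8,15],0]
    - [[0,0,25],0]
    - [[0,0,25],0]
    - [[0,0,25],0]
    - [[0,0,20],0]
    - [[0,0,8],0]
    - [[0,0,0],0]
    - [[0,0,0],0]

```text
time: 11.25
tool_pos: [0.5548, -0.0088, 0.2041]
tcp_rot: [-1.977, -2.442, 0.0]
wrist_force: [1.2, -0.1, -2.6]
width: 0.362
```

Run:
```python
from h import *
go(*cw(.038,0),.124)
im=bot.read_camera('side')[:,:,::-1]; np.save(f'pics/side5.npy',im[:,:,::-1])
x0,y0,f=240,180,6
a=cv2.resize(im[y0:y0+100,x0:x0+110],None,fx=f,fy=f,interpolation=cv2.INTER_CUBIC)
s=bot.read_state()['tool_pos']; c=s[:2]; zb=s[2]-.116
for z,r in((zb,.03),(zb+.082,.03),(zb+.15,.016)):
    P=np.array([(proj('side',[c[0]+r*np.cos(t),c[1]+r*np.sin(t),z])+.5-[x0,y0])*f for t in np.linspace(0,6.28,30)])
    cv2.polylines(a,[P.round().astype(int)],True,(0,255,0),1)
cv2.imwrite('pics/g5.png',a)
```

```text
t 11.25 pos [ 0.5548 -0.0088  0.2041] xang 1.7805 tilt -1.0 w 0.362 F [ 1.2 -0.1 -2.6] q [-0.06  0.06  1.89 -0.    1.19 -0.27]
shift tool mm [-0.2 -0.7 80.1] twist deg 0.1
```

View pics/g5.png

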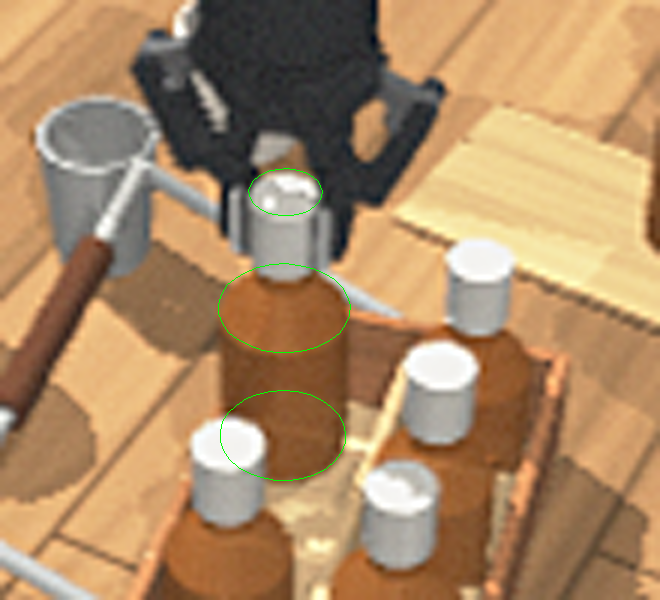

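The predicted bottle outline matches the picture. I lower gently.

Call:
drive_tool:
  steps:
    - [[0,0,10],0]
    - [[0,0,12],0]
    - [[0,0,12],0]
    - [[0,0,12],0]
    - [[0,0,10],0]
    - [[0,0,8],0]
    - [[0,0,4],0]
    - [[0,0,0],0]

```text
time: 11.97
tool_pos: [0.5535, -0.008, 0.134]
tcp_rot: [-1.974, -2.441, 0.003]
wrist_force: [0.3, -0.4, -2.8]
width: 0.362
```

```bash
python3 -c "
from h import *
go(*cw(.038,0),.124)"
```

```text
t 11.97 pos [ 0.5535 -0.008   0.134 ] xang 1.7816 tilt -1.0 w 0.362 F [ 0.3 -0.4 -2.8] q [-0.06  0.12  1.96  0.    1.06 -0.27]
shift tool mm [-1.3  0.5 10. ] twist deg 0.16
```

Call:
drive_tool:
  steps:
    - [[-0.7,0,3],0]
    - [[0,0,3],0]
    - [[0,0,2],0]
    - [[0,0,2],0]
    - [[0,0,1],0]
    - [[0,0,0],0]
    - [[0,0,0],0]

```text
time: 12.55
tool_pos: [0.5548, -0.0088, 0.1249]
tcp_rot: [1.975, 2.443, 0.0]
wrist_force: [0.6, -0.9, -2.2]
width: 0.361
```

```bash
python3 -c "
from h import *
go(*cw(.038,0),.124)"
```

```text
t 12.55 pos [ 0.5548 -0.0088  0.1249] xang 1.7816 tilt -1.0 w 0.361 F [ 0.6 -0.9 -2.2] q [-0.06  0.13  1.97 -0.    1.04 -0.27]
shift tool mm [-0.2 -0.7  0.9] twist deg 0.16
```

Call:
drive_tool:
  steps:
    - [[0,0,1],0]
    - [[0,0,0.7],0]
    - [[0,0,0],0]
    - [[0,0,0],0]

```text
time: 12.88
tool_pos: [0.5551, -0.0088, 0.1239]
tcp_rot: [1.975, 2.442, 0.001]
wrist_force: [-2.2, -0.5, 3.8]
width: 0.367
```

Now in contact (Fz +3.8 N), so I release, opening to about 43 mm, then rise.

Call:
drive_tool:
  steps:
    - [[0,0,0],0]
    - [[0,0,0],0]
    - [[0,0,0],0]
    - [[0,0,0],0]
    - [[0,0,-8],0]
    - [[0,0,-20],0]
    - [[0,0,-30],0]
    - [[0,0,-35],0]
  jaw: 0.54

```text
time: 13.55
tool_pos: [0.553, -0.0087, 0.2153]
tcp_rot: [-1.973, -2.44, 0.004]
wrist_force: [0.1, 1.0, 0.4]
width: 0.538
```

Call:
drive_tool:
  steps:
    - [[0,0,-25],0]
    - [[0,0,0],0]
  jaw: 0.6

```text
time: 13.72
tool_pos: [0.5588, -0.009, 0.2491]
tcp_rot: [1.969, 2.435, 0.011]
wrist_force: [0.3, 0.7, 1.0]
width: 0.6
```

Run:
```python
from h import *
go(.4615,-.3362,.26)
im=bot.read_camera('side')[:,:,::-1]
cv2.imwrite('pics/g6.png',cv2.resize(im[180:310,230:390],None,fx=4,fy=4,interpolation=cv2.INTER_CUBIC))
```

```text
t 13.72 pos [ 0.5588 -0.009   0.2491] xang 1.7815 tilt -0.99992 w 0.6 F [0.3 0.7 1. ] q [-0.06  0.03  1.84  0.    1.26 -0.27]
shift tool mm [-299.6 -163.5  -11.9] twist deg 0.16
```

View pics/g6.png

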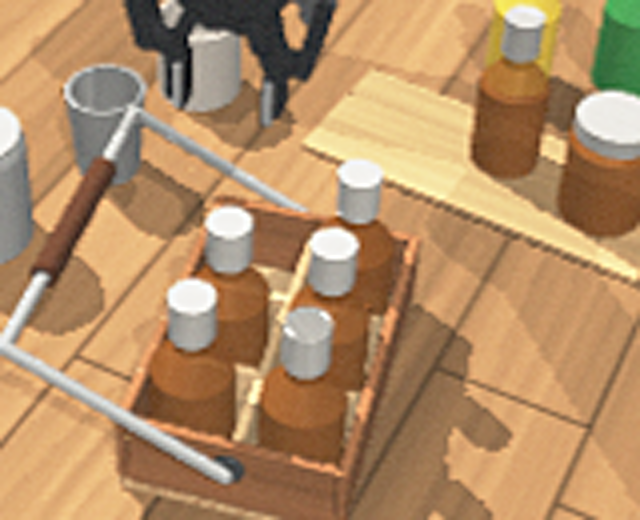

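The picture shows the first spare upright in cell4 at (230,280). Next is the second spare.

Call:
drive_tool:
  steps:
    - [[-15,-8,-4],0]
    - [[-28,-16,-4],0]
    - [[-30,-16.4,-2],0]
    - [[-30,-16.4,0],0]
    - [[-30,-16.4,0],0]
    - [[-30,-16.4,0],0]
    - [[-30,-16.4,0],0]
    - [[-30,-16.4,0],0]

```text
time: 14.43
tool_pos: [0.4803, -0.2535, 0.25]
tcp_rot: [-1.974, -2.441, 0.0]
wrist_force: [0.1, -0.6, -0.7]
width: 0.599
```

Call:
drive_tool:
  steps:
    - [[-30,-16.4,0],0]
    - [[-26,-14,0],0]
    - [[-15,-8,0],0]
    - [[-5,-3,0],0]
    - [[0,0,0],0]
    - [[0,0,0],0]

```text
time: 14.93
tool_pos: [0.4569, -0.3346, 0.2503]
tcp_rot: [-1.975, -2.441, -0.001]
wrist_force: [0.5, -0.4, 0.5]
width: 0.606
```

```bash
python3 -c "
from h import *
go(.461,-.3359,.122)"
```

```text
t 14.93 pos [ 0.4569 -0.3346  0.2503] xang 1.781 tilt -1.0 w 0.606 F [ 0.5 -0.4  0.5] q [-0.68  0.05  1.82  0.    1.28 -0.89]
shift tool mm [ -2.3   3.9 128.3] twist deg 0.13
```

Call:
drive_tool:
  steps:
    - [[-2.3,3.9,20],0]
    - [[0,0,30],0]
    - [[0,0,30],0]
    - [[0,0,25],0]
    - [[0,0,15],0]
    - [[0,0,6],0]
    - [[0,0,0],0]
    - [[0,0,0],0]

```text
time: 15.6
tool_pos: [0.4621, -0.3361, 0.1256]
tcp_rot: [1.974, 2.444, 0.0]
wrist_force: [0.2, -0.2, -0.1]
width: 0.598
```

Run:
```python
from h import *
go(.461,-.3359,.122)
im=bot.read_camera('side')[:,:,::-1]
cv2.imwrite('pics/g7.png',cv2.resize(im[150:280,300:440],None,fx=4,fy=4,interpolation=cv2.INTER_CUBIC))
```

```text
t 15.6 pos [ 0.4621 -0.3361  0.1256] xang 1.7828 tilt -1.0 w 0.598 F [ 0.2 -0.2 -0.1] q [-0.67  0.16  1.94  0.    1.05 -0.88]
shift tool mm [ 0.5 -1.1  3.6] twist deg 0.23
```

View pics/g7.png

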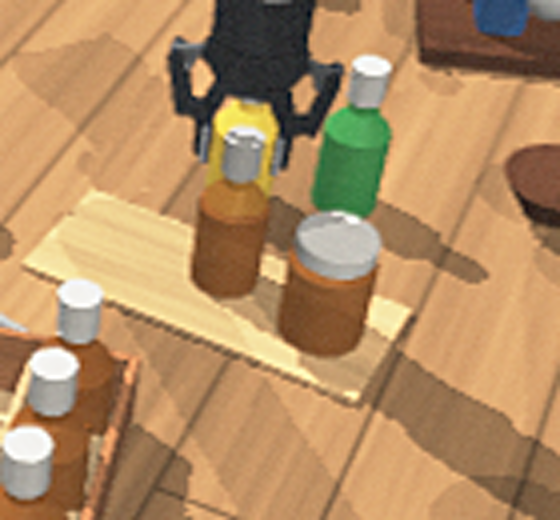

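The fingers straddle the brown spare's cap at (243,155), with the yellow one behind it. I close.

Call:
drive_tool:
  steps:
    - [[0,0,2.5],0]
    - [[0,0,0],0]
    - [[0,0,0],0]
    - [[0,0,0],0]
    - [[0,0,0],0]
    - [[0,0,0],0]
  jaw: 0
  force: 45

```text
time: 16.15
tool_pos: [0.462, -0.3377, 0.1241]
tcp_rot: [1.974, 2.441, -0.0]
wrist_force: [-1.9, 0.5, 5.4]
width: 0.359
```

Call:
drive_tool:
  steps:
    - [[0,0,-10],0]
    - [[0,0,-25],0]
    - [[0,0,-35],0]
    - [[0,0,-35],0]
    - [[0,0,-35],0]
    - [[0,0,-35],0]
    - [[0,0,-20],0]
    - [[0,0,0],0]

```text
time: 16.82
tool_pos: [0.4635, -0.3384, 0.3242]
tcp_rot: [1.969, 2.435, 0.001]
wrist_force: [0.3, -0.1, -2.9]
width: 0.364
```

```bash
python3 -c "
from h import *
go(*cw(.038,-.076),.32)"
```

```text
t 16.82 pos [ 0.4635 -0.3384  0.3242] xang 1.7814 tilt -0.99995 w 0.364 F [ 0.3 -0.1 -2.9] q [-0.67  0.02  1.71  0.    1.4  -0.88]
shift tool mm [227.1 157.3   3.5] twist deg 0.15
```

Call:
drive_tool:
  steps:
    - [[12,8,0],0]
    - [[22,15,0],0]
    - [[27,19,0],0]
    - [[27,19,0],0]
    - [[27,19,0],0]
    - [[27,19,0],0]
    - [[27,19,0],0]
    - [[25,17,0],0]

```text
time: 17.48
tool_pos: [0.5516, -0.1158, 0.3137]
tcp_rot: [-1.971, -2.439, 0.003]
wrist_force: [0.2, -0.3, -3.0]
width: 0.36
```

Call:
drive_tool:
  steps:
    - [[20,14,0],0]
    - [[10,6,0],0]
    - [[3,2,0],0]
    - [[0,0,0],0]
    - [[0,0,0],0]
    - [[0,0,0],0]

```text
time: 17.98
tool_pos: [0.5668, -0.0832, 0.317]
tcp_rot: [-1.977, -2.441, 0.002]
wrist_force: [0.0, -0.5, -2.7]
width: 0.36
```

```bash
python3 -c "
from h import *
go(*cw(.038,-.076),.204)"
```

```text
t 17.98 pos [ 0.5668 -0.0832  0.317 ] xang 1.7802 tilt -1.0 w 0.36 F [ 0.  -0.5 -2.7] q [-0.19  0.03  1.71 -0.    1.4  -0.4 ]
shift tool mm [ -0.9   3.1 113. ] twist deg 0.08
```

Call:
drive_tool:
  steps:
    - [[-1,3,15],0]
    - [[0,0,25],0]
    - [[0,0,25],0]
    - [[0,0,25],0]
    - [[0,0,15],0]
    - [[0,0,6],0]
    - [[0,0,0],0]
    - [[0,0,0],0]

```text
time: 18.65
tool_pos: [0.5708, -0.0833, 0.2073]
tcp_rot: [1.977, 2.441, 0.0]
wrist_force: [0.3, -0.4, -3.0]
width: 0.363
```

Run:
```python
from h import *
go(*cw(.038,-.076),.124)
im=bot.read_camera('side')[:,:,::-1]
x0,y0,f=240,180,6
a=cv2.resize(im[y0:y0+100,x0:x0+110],None,fx=f,fy=f,interpolation=cv2.INTER_CUBIC)
s=bot.read_state()['tool_pos']; c=s[:2]; zb=s[2]-.116
for z,r in((zb,.03),(zb+.082,.03),(zb+.15,.016)):
    P=np.array([(proj('side',[c[0]+r*np.cos(t),c[1]+r*np.sin(t),z])+.5-[x0,y0])*f for t in np.linspace(0,6.28,30)])
    cv2.polylines(a,[P.round().astype(int)],True,(0,255,0),1)
cv2.imwrite('pics/g8.png',a)
```

```text
t 18.65 pos [ 0.5708 -0.0833  0.2073] xang 1.7802 tilt -1.0 w 0.363 F [ 0.3 -0.4 -3. ] q [-0.19  0.1   1.85 -0.    1.2  -0.4 ]
shift tool mm [ 0.  -1.  83.3] twist deg 0.08
```

View pics/g8.png

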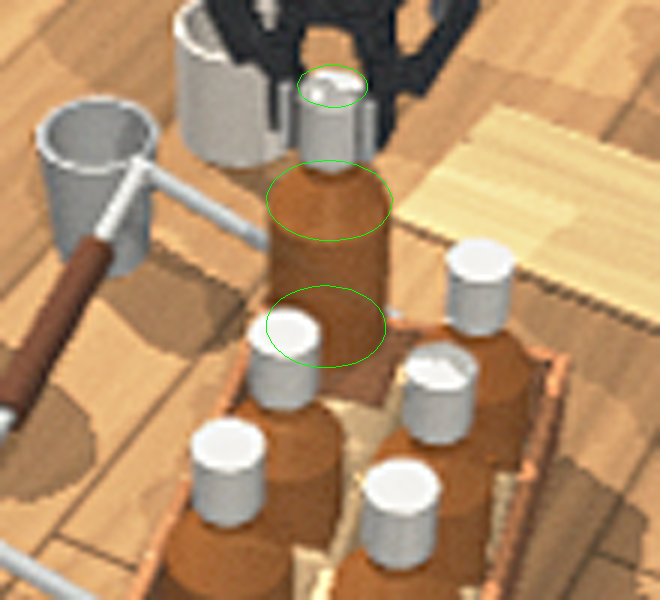

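The bottle is within about 2 mm of the predicted outline, so I lower it.

Call:
drive_tool:
  steps:
    - [[0,0,10],0]
    - [[0,0,12],0]
    - [[0,0,12],0]
    - [[0,0,12],0]
    - [[0,0,12],0]
    - [[0,0,8],0]
    - [[0,0,4],0]
    - [[0,0,0],0]

```text
time: 19.37
tool_pos: [0.5694, -0.0821, 0.1346]
tcp_rot: [-1.974, -2.441, 0.002]
wrist_force: [-1.3, 0.8, -2.2]
width: 0.366
```

```bash
python3 -c "
from h import *
go(*cw(.038,-.076),.124)"
```

```text
t 19.37 pos [ 0.5694 -0.0821  0.1346] xang 1.7816 tilt -0.99999 w 0.366 F [-1.3  0.8 -2.2] q [-0.19  0.16  1.92  0.    1.07 -0.4 ]
shift tool mm [-1.5  0.2 10.6] twist deg 0.16
```

Call:
drive_tool:
  steps:
    - [[-1,0,3],0]
    - [[0,0,3],0]
    - [[0,0,2],0]
    - [[0,0,2],0]
    - [[0,0,1],0]
    - [[0,0,0],0]
    - [[0,0,0],0]

```text
time: 19.95
tool_pos: [0.5708, -0.0834, 0.1257]
tcp_rot: [1.975, 2.443, 0.0]
wrist_force: [-0.6, 0.7, -2.8]
width: 0.361
```

Call:
drive_tool:
  steps:
    - [[0,0,0.8],0]
    - [[0,0,0.6],0]
    - [[0,0,0],0]
    - [[0,0,0],0]

```text
time: 20.28
tool_pos: [0.5709, -0.0834, 0.1243]
tcp_rot: [1.975, 2.443, 0.0]
wrist_force: [-0.5, 0.6, -3.4]
width: 0.359
```

Call:
drive_tool:
  steps:
    - [[0,0,0.8],0]
    - [[0,0,0.6],0]
    - [[0,0,0],0]
    - [[0,0,0],0]

```text
time: 20.62
tool_pos: [0.5711, -0.0835, 0.1242]
tcp_rot: [1.975, 2.442, 0.0]
wrist_force: [-2.1, 0.4, 4.5]
width: 0.361
```

In contact, so I release.

Call:
drive_tool:
  steps:
    - [[0,0,0],0]
    - [[0,0,0],0]
    - [[0,0,0],0]
    - [[0,0,0],0]
    - [[0,0,-8],0]
    - [[0,0,-20],0]
    - [[0,0,-30],0]
    - [[0,0,-30],0]
  jaw: 0.54

```text
time: 21.28
tool_pos: [0.5699, -0.0832, 0.211]
tcp_rot: [-1.974, -2.441, 0.002]
wrist_force: [1.1, 0.6, 0.4]
width: 0.536
```

Call:
drive_tool:
  steps:
    - [[0,0,-20],0]
    - [[0,0,0],0]
    - [[0,0,0],0]

```text
time: 21.53
tool_pos: [0.5721, -0.0836, 0.2333]
tcp_rot: [1.973, 2.44, 0.003]
wrist_force: [0.3, 0.2, -0.3]
width: 0.544
```

Run:
```python
from h import *
im={n:bot.read_camera(n) for n in('side','top')}
from ov import overlay
overlay(im,tuple(C0),YAW,1.15,'b')
q=1.15
g=cw(.17*np.sin(q),0);print(g,.05+.17*np.cos(q))
go(*g,.235)
a=im['side'][150:310,200:400,::-1]
cv2.imwrite('pics/g9.png',cv2.resize(a,None,fx=3.5,fy=3.5,interpolation=cv2.INTER_CUBIC))
```

```text
[0.66882532 0.01504311] 0.11944286495030676
t 21.63 pos [ 0.5702 -0.0833  0.23  ] xang 1.7815 tilt -1.0 w 0.539 F [-0.2  0.7 -0.1] q [-0.19  0.08  1.82  0.    1.24 -0.4 ]
shift tool mm [ 75.5 117.   -5.1] twist deg 0.15
```

View pics/g9.png

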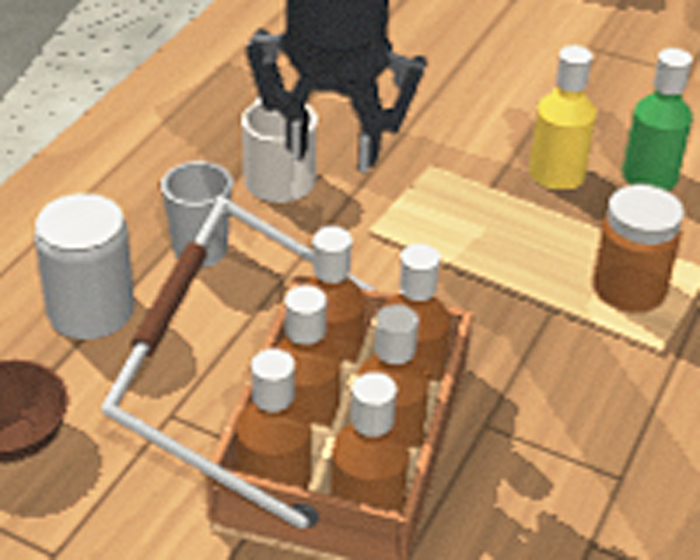

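View pics/ov_top_b.png

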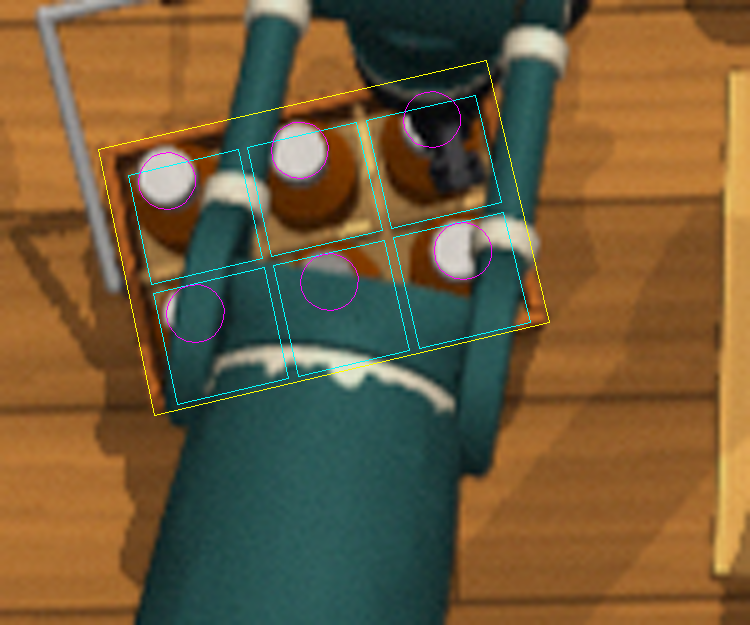

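All six cells hold upright bottles and the handle is still down. Next I go back to the grip.

Call:
drive_tool:
  steps:
    - [[8,13,0],0]
    - [[13,20,0],0]
    - [[17,26,0],0]
    - [[17,26,0],0]
    - [[13,20,0],0]
    - [[6,11,0],0]
    - [[0,0,0],0]
    - [[0,0,0],0]
  jaw: 0.6

```text
time: 22.3
tool_pos: [0.6682, 0.0136, 0.2291]
tcp_rot: [-1.973, -2.442, 0.004]
wrist_force: [0.3, 0.4, 1.4]
width: 0.604
```

```bash
python3 -c "
from h import *
go(.6688,.0125,.1007)"
```

```text
t 22.3 pos [0.6682 0.0136 0.2291] xang 1.7827 tilt -1.0 w 0.604 F [0.3 0.4 1.4] q [-0.02  0.25  1.62 -0.    1.27 -0.23]
shift tool mm [ -1.2   0.7 128.4] twist deg 0.22
```

Call:
drive_tool:
  steps:
    - [[0,0,20],0]
    - [[0,0,30],0]
    - [[0,0,30],0]
    - [[0,0,25],0]
    - [[0,0,15],0]
    - [[0,0,7],0]
    - [[0,0,0],0]
    - [[0,0,0],0]

```text
time: 22.97
tool_pos: [0.6685, 0.0125, 0.1043]
tcp_rot: [1.977, 2.442, -0.0]
wrist_force: [0.1, 0.7, 0.3]
width: 0.598
```

Run:
```python
from h import *
go(.6688,.0125,.1007)
a=bot.read_camera('side')[150:310,180:340,::-1]
cv2.imwrite('pics/g10.png',cv2.resize(a,None,fx=3.5,fy=3.5,interpolation=cv2.INTER_CUBIC))
```

```text
t 22.97 pos [0.6685 0.0125 0.1043] xang 1.7806 tilt -1.0 w 0.598 F [0.1 0.7 0.3] q [-0.02  0.35  1.73 -0.    1.05 -0.23]
shift tool mm [-0.   0.3  3.6] twist deg 0.11
```

View pics/g10.png

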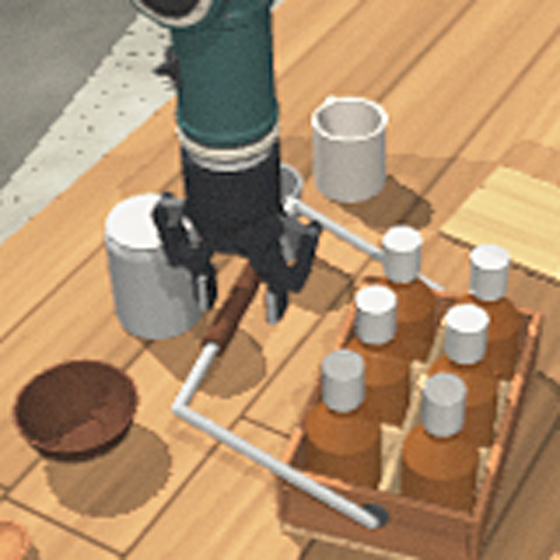

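The fingers straddle the grip at (240,295). I grip it, then swing it back.

Call:
drive_tool:
  steps:
    - [[0,0,3.5],0]
    - [[0,0,0],0]
    - [[0,0,0],0]
    - [[0,0,0],0]
    - [[0,0,0],0]
    - [[0,0,0],0]
  jaw: 0
  force: 25

```text
time: 23.52
tool_pos: [0.6685, 0.013, 0.1004]
tcp_rot: [-1.975, -2.443, 0.001]
wrist_force: [-2.5, -2.0, 1.4]
width: 0.224
```

Run:
```python
from h import *
st()
q=1.15
for q2 in [1.05,.95,.85,.75,.65,.55,.45,.35,.25,.15,.07,0]:
    print(q2,(170*(np.sin(q2)-np.sin(q))).round(1),(170*(np.cos(q)-np.cos(q2))).round(1)); q=q2
```

```text
t 23.52 pos [0.6685 0.013  0.1004] xang 1.7815 tilt -1.0 w 0.224 F [-2.5 -2.   1.4] q [-0.02  0.36  1.74 -0.    1.05 -0.23]
1.05 -7.7 -15.1
0.95 -9.2 -14.3
0.85 -10.6 -13.3
0.75 -11.8 -12.2
0.65 -13.0 -10.9
0.55 -14.0 -9.6
0.45 -14.9 -8.1
0.35 -15.7 -6.6
0.25 -16.2 -5.0
0.15 -16.7 -3.4
0.07 -13.5 -1.5
0 -11.9 -0.4
```

Call:
drive_tool:
  steps:
    - [[0,-3.6,-7.7],0]
    - [[0,-4.1,-7.4],0]
    - [[0,-9.2,-14.3],0]
    - [[0,-10.6,-13.3],0]
    - [[0,-11.8,-12.2],0]
    - [[0,-13,-10.9],0]
    - [[0,-14,-9.6],0]
    - [[0,-14.9,-8.1],0]

```text
time: 24.18
tool_pos: [0.59, -0.0032, 0.1854]
tcp_rot: [1.974, 2.441, 0.005]
wrist_force: [3.2, 0.4, -3.2]
width: 0.223
```

Call:
drive_tool:
  steps:
    - [[0,-15.7,-6.6],0]
    - [[0,-16.2,-5],0]
    - [[0,-16.7,-3.4],0]
    - [[0,-13.5,-1.5],0]
    - [[0,-8,-0.3],0]
    - [[0,-3.9,-0.1],0]
    - [[0,0,0],0]
    - [[0,0,0],0]

```text
time: 24.85
tool_pos: [0.5187, -0.0181, 0.2045]
tcp_rot: [1.974, 2.44, 0.009]
wrist_force: [-1.0, 4.0, 9.4]
width: 0.223
```

Run:
```python
from h import *
go(*C0,.203)
a=bot.read_camera('side')[150:310,200:380,::-1]
cv2.imwrite('pics/g11.png',cv2.resize(a,None,fx=3.5,fy=3.5,interpolation=cv2.INTER_CUBIC))
```

```text
t 24.85 pos [ 0.5187 -0.0181  0.2045] xang 1.7813 tilt -0.99998 w 0.223 F [-1.   4.   9.4] q [-0.08 -0.02  1.97  0.    1.18 -0.3 ]
shift tool mm [ 1.4 -1.4  1.5] twist deg 0.14
```

View pics/g11.png

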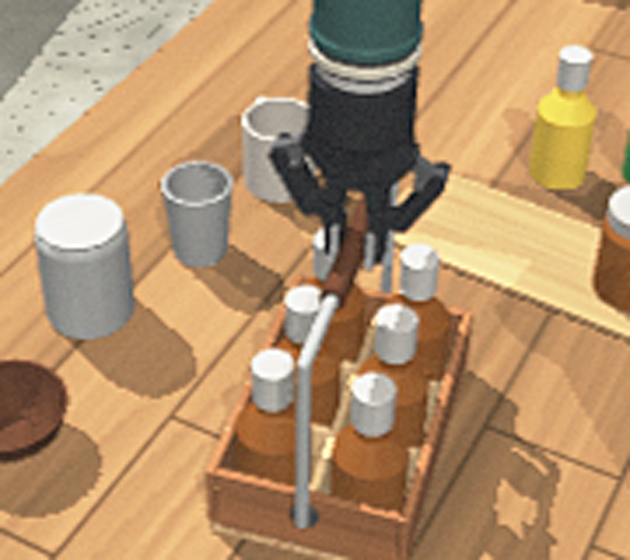

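The handle is upright, its arm vertical at (303,430). I release and retreat.

Call:
drive_tool:
  steps:
    - [[0,0,0],0]
    - [[0,0,0],0]
    - [[0,0,0],0]
    - [[0,0,0],0]
    - [[0,0,-8],0]
    - [[0,0,-15],0]
    - [[0,0,-25],0]
    - [[0,0,-25],0]
  jaw: 0.6

```text
time: 25.57
tool_pos: [0.516, -0.0193, 0.2736]
tcp_rot: [-1.974, -2.441, 0.003]
wrist_force: [0.5, 0.7, 0.0]
width: 0.602
```

Call:
drive_tool:
  steps:
    - [[0,0,-20],0]
    - [[-25,0,0],0]
    - [[-38,0,0],0]
    - [[-38,0,0],0]
    - [[-38,0,0],0]
    - [[-38,0,0],0]
    - [[-38,0,0],0]
    - [[-38,0,0],0]

```text
time: 26.23
tool_pos: [0.5699, -0.2686, 0.294]
tcp_rot: [-1.976, -2.442, 0.0]
wrist_force: [1.4, 0.5, 0.2]
width: 0.605
```

Call:
drive_tool:
  steps:
    - [[-38,0,0],0]
    - [[-20,0,0],0]
    - [[0,0,0],0]
    - [[0,0,0],0]

```text
time: 26.57
tool_pos: [0.5817, -0.3244, 0.2931]
tcp_rot: [-1.977, -2.439, -0.0]
wrist_force: [-0.2, 0.8, 0.3]
width: 0.6
```

Run:
```python
from h import *
st()
im={n:bot.read_camera(n) for n in('side','top')}
from ov import overlay
overlay(im,tuple(C0),YAW,0,'c')
cv2.imwrite('pics/end_side.png',cv2.resize(im['side'][:,:,::-1],(800,600)))
for n in im: np.save(f'pics/end_{n}.npy',im[n])
```

```text
t 26.57 pos [ 0.5817 -0.3244  0.2931] xang 1.7793 tilt -1.0 w 0.6 F [-0.2  0.8  0.3] q [-0.55  0.22  1.55  0.    1.38 -0.75]
```

View pics/ov_top_c.png

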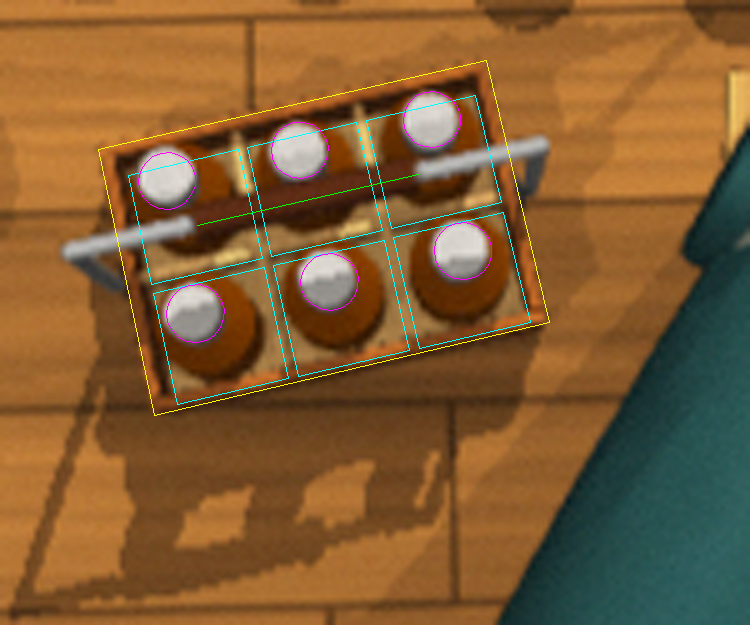

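View pics/ov_side_c.png

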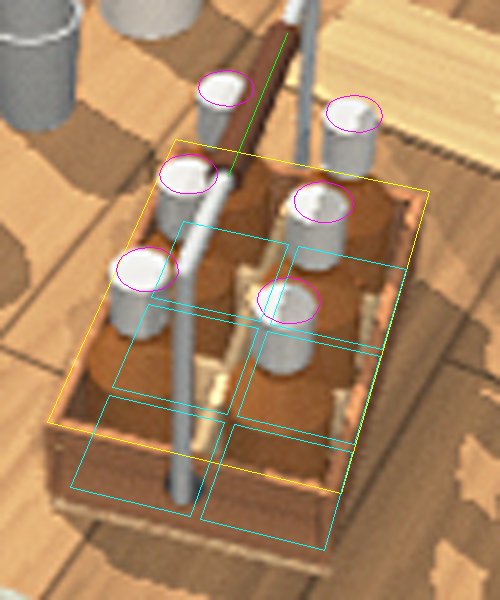

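View pics/end_side.png

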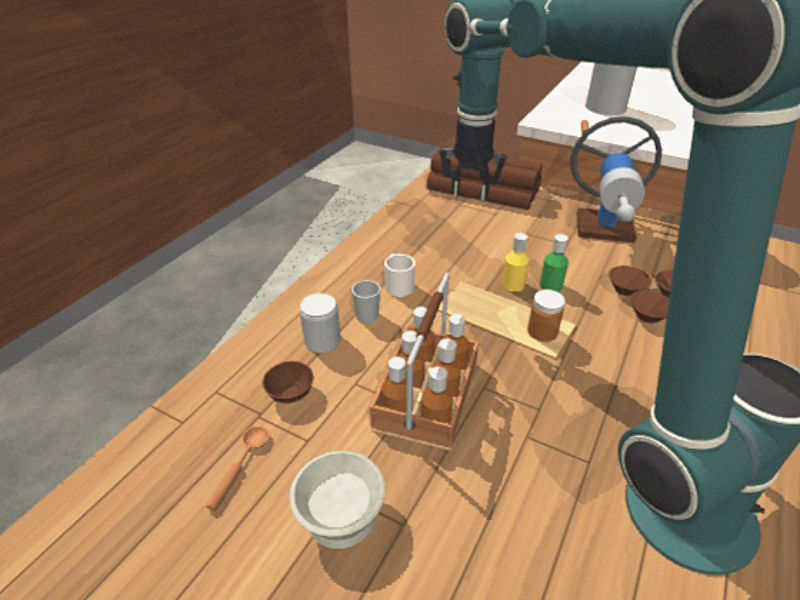

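All six caps match the model's cell centres in both views, the handle is upright, the bystanders show no visible shift, and the arm is clear. I hand in.

```bash
python3 -c "
from h import *
print(bot.finish_job())"
```

```text
the job is handed in; nothing more can be done
None
```

I folded the handle down to about 1.15 rad, set the two brown spares into the empty cells, swung the handle back upright and handed the job in at about 26.6 s. The spares went into the far-middle and far-right cells (4 and 5), each lowered until light floor contact of about 4–5 N before release. `finish_job` gave no verdict.

My last checks, from both cameras:
- **Bottles:** all six caps lie on the modelled cell positions to within about 2–3 mm, upright.
- **Handle:** the grip lies within a few mm of the modelled upright position, so about 0 rad.
- **Other things:** the jar, mug, tumbler, tin, shell, spoon and the yellow and green look-alikes show no visible shift.
- **Arm:** clear of everything.

Some measurements disagreed slightly:
- The carrier rim measured about 4–9 mm smaller than its stated size.
- The first height fix on the jar lid read about 8 mm low.
- The wrist force read about 0 N just after the first lift instead of about -3 N, but it showed the bottle's weight in the later readings.

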